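# Set the test valve half open and sight its marker in the mirror

## Task

On the valve test stand, turn the red lever of the brass valve to half open (45 degrees, at the green tick), and let go of it. Then turn the sprung mirror by the yellow bar on its top until the small camera on the mirror's bench sees the orange marker of the valve reflected in it (the mirror's sight needle then points at the marker), and finish holding the mirror still at that angle, since it springs back when let go. Leave the loose gauges, wrench, bottle, pot and tray where they are.

Things in the scene. Friction and masses are not known exactly. Their poses are not given: they have to be found in the camera images.
- valve_stand: fixed valve test stand: steel foot 160 x 110 x 16 mm, brass valve, pipe along the stand's x (196 mm long, top at 63 mm), white dial 104 mm wide at height 77 mm with black ticks at closed and open and a green tick at half open. Origin under the stem's axis, at the table top; z up. Place and yaw differ each time.
- valve (a joint): opening of the valve in rad: 0 = closed (lever along the stand's -y), growing counter-clockwise seen from above, 0.785 = half open (lever at the green tick, midway between the stand's -y and +x), 1.571 = fully open (along +x). Starts between 0 and 0.35. Stiff (about 0.2 N m of friction): it stays where it is left.
- valve_grip (a point): grip point of the red lever, on its centre line, 85 mm from the stem's axis, height 96 mm; the point's x axis points outward along the lever. The red grip is 75 mm long (35 to 110 mm from the stem's axis), 16 mm wide, 22 mm high (height 85 to 107 mm), free below down to the foot, except over the pipe and dial.
- marker (a point): centre of the orange marker, an upright drum 40 mm in diameter and 40 mm high (height 80 to 120 mm), on the valve lever's tail 75 mm from the stem's axis, on the far side of the stem from the red grip; it turns with the lever.
- mirror_bench: fixed aluminium bench 265 x 70 x 16 mm with the mirror turret over its origin and, 110 to 226 mm away along its +x, a small blue camera (top at 124 mm) whose lens at height 100 mm looks along the bench's -x at the mirror. Origin under the mirror's pivot axis, at the table top; z up. Place and yaw differ each time.
- mirror: mirror 70 mm wide, 58 mm high (height 72 to 130 mm) on an upright pivot; origin on the pivot axis at table height, x = normal of the silvered face, y across the face, z up. At rest, on its stop, the normal stands 80 degrees clockwise (from above) of the bench's +x; it turns counter-clockwise up to 1.3 rad against a weak spring (0.025 to 0.09 N m) that returns it when let go.
- mirror_grip (a point): middle of the yellow bar on top of the mirror, on the pivot axis, height 148 mm. The bar is 64 mm long (along the mirror's y), 14 mm wide (along the mirror's x) and 26 mm high (height 135 to 161 mm), free all round and above.
- sight_needle: black needle 130 mm long with a red tip, at height 51 mm below the mirror, geared two to one to it (turns twice the mirror's angle, the same way): its x axis always points along the camera's line of sight after reflection in the mirror. Origin on the pivot axis at table height. Nothing touches the blade. At rest 160 degrees clockwise of the bench's +x.
- ring_gauge: bystander: loose steel ring 60 mm in diameter, 22 mm high, origin under its centre
- plug_gauge: bystander: loose plug gauge lying along its x axis, 115 mm long, 22 mm thick, black handle and steel ends, origin under its middle
- cleaner_bottle: bystander: loose white bottle 50 mm in diameter, 130 mm high, origin under its centre
- wrench: bystander: loose steel wrench 160 mm long lying flat, along its x axis
- pen_pot: bystander: loose grey pot 76 mm in diameter, 90 mm high, origin under its centre
- parts_tray: bystander: loose blue tray 130 x 100 x 35 mm, origin under its centre

How it is judged:
By the outcome, as a careful person would: the job done as asked, in the order asked, and still so for the second after the job is handed in, while the arm keeps its last pose, push and grip.
It also fails if it takes over 51 s, if anything falls off the work surface, if the arm or the gripper's body presses on something with over 40 N, if the wrist force passes 120 N, or if a joint passes its speed limit or range.

## Robot

A 7-joint arm with a two-finger parallel gripper is mounted at the origin on the work surface. World frame = base frame: x ahead of the robot, y to its left, z up, the work surface at z = 0. Lengths are in m, angles in degrees, forces in N, time in s.
With the tool pointing down it reaches from about 0.425 to 0.975 m from the base axis. Payload 16.7 kg.
Tool frame: the origin (TCP) lies midway between the tips of the shut fingers; the grasp point (between the pads) lies 19 mm behind it; z points along the fingers, x is the direction in which the jaws open and shut, and the axes are right-handed (so a half turn about z gives the same grasp; the last joint's range is limited). The gripper opens to 85 mm and grips with 20 to 120 N. Pads are 22 mm wide; open, the fingers measure 114 mm over their backs; the gripper's body (76 mm by 85 mm) begins 54 mm behind the grasp point. The pads swing forward as they close: fully open they stand 13 mm farther back than shut.
Start: joints at [56.522, 24.414, 4.234, 92.017, -1.954, 63.644, -3.845], TCP at [0.284, -0.612, 0.231] pointing down, gripper open.
Joint ranges: [-163.25, 163.25], [-28.42, 122.38], [-70.27, 78.77], [12.13, 141.07], [-58.53, 238.53], [9.26, 117.41], [-156.51, 156.51]. Speed limits (degrees/s): [108.29, 108.29, 136.94, 136.94, 172.46, 172.46, 172.46].

## Interface

Orientations are given as a 3x3 rotation matrix whose columns are the frame's x, y, z axes.
In Python, from workcell import ctrl, optics gives the robot as it stands. The module is installed in compiled form; this text tells all that it offers.
- The arm moves only by the tool play_rows, never from a script. Its argument "deltas" is one flat list of numbers, 4 for each row, row after row: the shift along the tool's x, y, z in m, then the turn about the tool's z in rad. A call has 1 to 20 rows; each row is the pose to reach, as a shift and turn from the pose commanded when the call began, along the tool's axes at that moment; what a row does not reach only later rows make up. A row lasts 1/8 s, in which the tool goes at most 62.5 mm and 10.7 degrees, less where a joint would pass 70% of its speed; a pose out of reach is approached as far as the arm can. A call with a gripper value outside its range is refused whole. "claw" is the closure, from -1 (fully open) to 1 (shut), so that 0 is half open, set as the call begins (left out, the last holds). The fingers move at their own pace and stop on an object; "squeeze" is the grip in N (left out, the last holds). Time passes only in rows, so rows that repeat a pose let the fingers close. It gives the time, the measured TCP pose, the force and the opening at its end, in the units of the state.
- ctrl.sense(): the state, without advancing time (a new reading comes with each control period).
- optics.read_camera(name): name is "side" or "top" or "wrist"; returns a dict with "color" (480x640x3 uint8, blue, green, red), "range_z" (480x640 float32, m along the optical axis (not along the pixel's ray), 0 where there is no reading), "fx", "fy", "cx", "cy" (pixels), "rvec" (rotation vector, rad) and "tvec" (3), from world to camera coordinates, as OpenCV has them. Camera axes: x right, y down, z forward; pixel columns grow to the right and rows downward; lengths in m; the calibration is good to about 2 mm. A picture is of the moment at which its call begins.
- ctrl.hand_in(): hands the job in, once; it reports no verdict.
The state is a dict: "time_s": time; "q": joint angles; "qvel": joint speeds; "joint_efforts": joint torques, N m; "tcp_pos": TCP position; "ee_rot": TCP orientation; "ft_force": force on the tool from outside, world axes, zero at the start; "torque": the same for the moment, N m; "opening": finger opening in m.
Only numpy, scipy, OpenCV 4.12 (cv2) and the standard library are available. Lean on these libraries where they do the work, as an engineer would, in place of code of your own. Each camera call takes 0.05 s, during which the arm holds its last target. There are 200 camera calls.

## Working session

There is one attempt and no reset: what is moved stays moved. The work goes in short steps, Python scripts to look and compute and a tool call to move; the robot and the scene stay as the last step left them, time stands still between calls to the robot, and variables do not carry over. Pictures are saved under pics/ and viewed, about 8 in all and at most 12, crops included, and the job is handed in when it is done.

Besides the shell and the picture viewer there is one more tool, called as a command line: name --argument value ..., lists and objects as JSON in quotes. play_rows: Moves the arm, as the interface text tells. Its arguments: {"type":"object","properties":{"deltas":{"type":"array","items":{"type":"number"}},"claw":{"type":"number"},"squeeze":{"type":"number"}},"required":["deltas"]}

```bash
mkdir -p pics
cat > h.py <<'E'
import numpy as np, cv2
from workcell import ctrl, optics
def shot(n,name=None):
    d=optics.read_camera(n); np.savez(f'{name or n}.npz',**d); cv2.imwrite(f'pics/{name or n}.png',d['color']); return d
def load(n): return np.load(n+'.npz')
def w(d,u,v,z=None):
    R=cv2.Rodrigues(np.array(d['rvec'],float))[0]; t=np.array(d['tvec'],float).ravel()
    r=np.array([(u-d['cx'])/d['fx'],(v-d['cy'])/d['fy'],1.])
    c=-R.T@t; q=R.T@r
    if z is None: return c+q*d['range_z'][int(v),int(u)]
    return c+q*(z-c[2])/q[2]
E
python3 - <<'E'
from h import *
shot('top');shot('side')
s=ctrl.sense();print({k:np.round(v,3).tolist() for k,v in s.items()})
E
```

```text
{'time_s': 0.1, 'q': [56.523, 24.447, 4.23, 92.047, -1.955, 63.644, -3.845], 'qvel': [0.027, -0.035, 0.003, 0.014, 0.114, 0.055, 0.122], 'joint_efforts': [0.008, -95.154, 3.772, -46.44, 0.02, 0.007, 0.0], 'tcp_pos': [0.284, -0.612, 0.231], 'ee_rot': [[0.421, -0.907, -0.001], [-0.907, -0.421, 0.001], [-0.001, 0.0, -1.0]], 'ft_force': [-0.145, -0.446, 0.393], 'torque': [-0.034, -0.037, 0.018], 'opening': 0.085}
```

View pics/top.png

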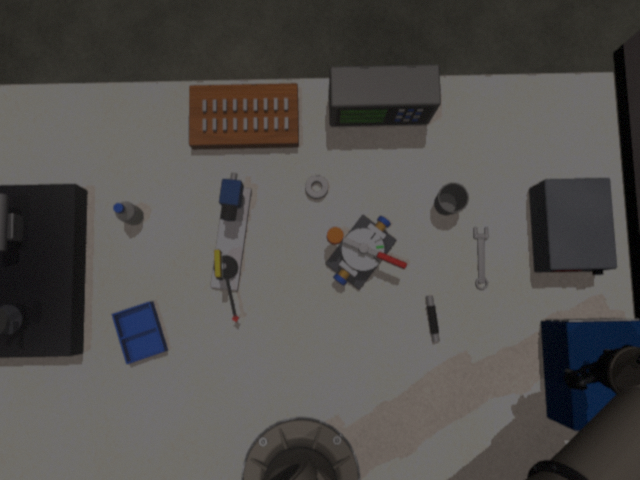

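View pics/side.png

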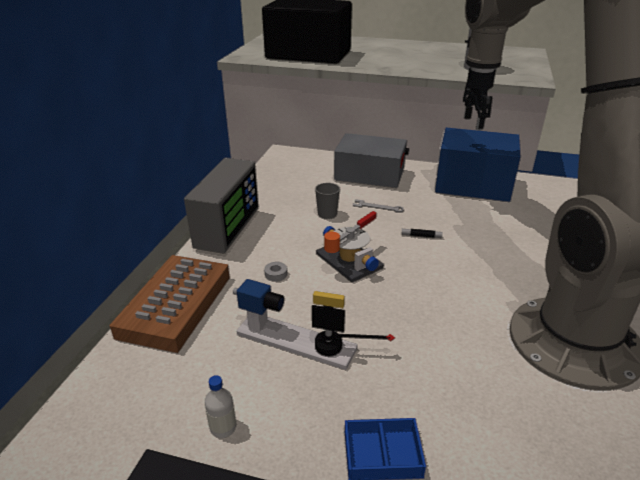

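The top view shows the mirror bench (turret about (228,267), camera (231,190)) and the valve stand (stem about (362,250), red grip toward (405,264), marker (335,235)). I'll enlarge that area.

Run:
```python
from h import *
d=load('top');c=d['color'][165:330,200:420]
c=cv2.convertScaleAbs(c,alpha=1.5)
cv2.imwrite('pics/crop1.png',cv2.resize(c,None,fx=3.6,fy=3.6,interpolation=cv2.INTER_CUBIC))
hsv=cv2.cvtColor(d['color'],cv2.COLOR_BGR2HSV)
def m(lo,hi,box,z,n):
    k=cv2.inRange(hsv,lo,hi);q=np.zeros_like(k);a,b,e,f=box;q[b:f,a:e]=k[b:f,a:e]
    p=cv2.findNonZero(q)
    r=cv2.minAreaRect(p);ct=p.reshape(-1,2).mean(0)
    print(n,len(p),np.round(ct,1),np.round(r,1) if 0 else r,'world',w(d,*ct,z).round(4),'depthpt',w(d,*ct).round(3))
m((0,150,60),(6,255,255),(370,240,420,275),.107,'red')
m((8,150,80),(18,255,255),(322,222,350,250),.12,'orange')
m((22,150,80),(35,255,255),(205,240,240,290),.161,'yellow')
m((0,150,60),(6,255,255),(225,300,250,330),.051,'tip')
m((100,120,30),(125,255,255),(215,170,250,215),.124,'cam')
m((100,120,30),(125,255,255),(325,265,355,295),.05,'pipeA')
m((100,120,30),(125,255,255),(370,210,400,235),.05,'pipeB')
```

```text
red 143 [391.5 259.7] ((391.4717712402344, 259.5670471191406), (29.15278434753418, 5.238770008087158), 22.833654403686523) world [ 0.5246 -0.2274  0.107 ] depthpt [ 0.524 -0.227  0.111]
orange 186 [334.8 235.3] ((335.0, 235.5), (15.0, 14.0), 90.0) world [ 0.5841 -0.0936  0.12  ] depthpt [ 0.584 -0.094  0.117]
yellow 123 [217.1 262.9] ((217.0, 263.5), (25.0, 4.0), 90.0) world [0.5205 0.1786 0.161 ] depthpt [0.521 0.179 0.16 ]
tip 9 [235.1 318.3] ((235.25003051757812, 318.2500305175781), (2.1213202476501465, 2.8284268379211426), 45.0) world [0.3926 0.1525 0.051 ] depthpt [0.393 0.152 0.057]
cam 372 [230.  191.4] ((229.93292236328125, 191.60365295410156), (17.448183059692383, 22.417600631713867), 6.34019136428833) world [0.6937 0.1542 0.124 ] depthpt [0.694 0.154 0.122]
pipeA 50 [339.7 279.1] ((339.739990234375, 279.17999267578125), (11.400001525878906, 4.200000286102295), 36.869895935058594) world [ 0.4836 -0.1055  0.05  ] depthpt [ 0.483 -0.105  0.065]
pipeB 43 [383.7 220.4] ((383.9391784667969, 220.3851318359375), (10.811030387878418, 3.9524197578430176), 35.53767776489258) world [ 0.6277 -0.2189  0.05  ] depthpt [ 0.626 -0.218  0.058]
```

View pics/crop1.png

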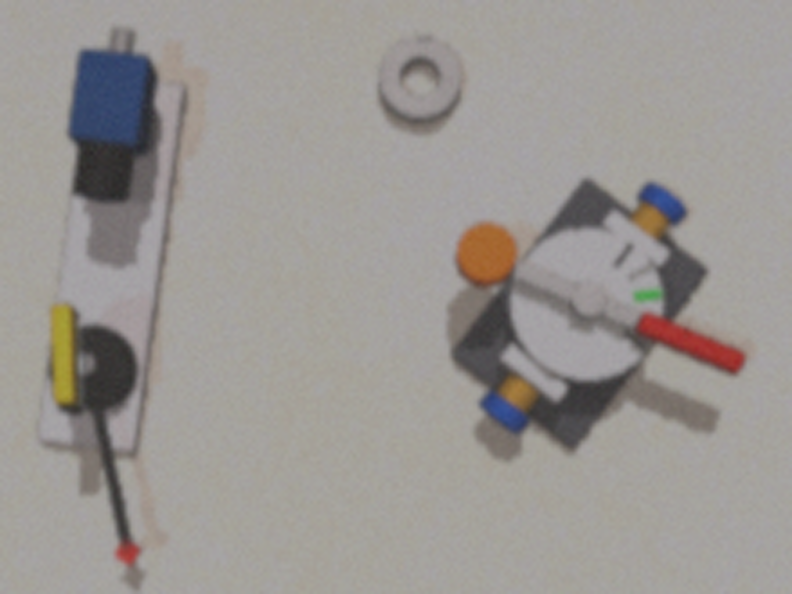

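play_rows --deltas '[0,0,-0.05,0,-0.05,-0.08,-0.05,-0.1,-0.1,-0.155,-0.05,-0.25,-0.14,-0.215,-0.05,-0.4,-0.18,-0.28,-0.05,-0.55,-0.21,-0.33,-0.05,-0.68,-0.235,-0.368,-0.05,-0.716,-0.2385,-0.371,-0.05,-0.716,-0.2385,-0.371,-0.05,-0.716,-0.2385,-0.371,-0.05,-0.716]' --claw -1 --squeeze 40

```text
time_s: 1.35
tcp_pos: [0.5202, -0.2396, 0.281]
ee_rot: [[0.913, -0.407, -0.001], [-0.407, -0.913, 0.0], [-0.001, 0.0, -1.0]]
ft_force: [-0.8, -0.3, 0.0]
opening: 0.0855
```

Run:
```python
from h import *
d=shot('wrist','wr1');d=load('wr1')
cv2.imwrite('pics/wr1.png',cv2.convertScaleAbs(d['color'],alpha=1.4))
s=ctrl.sense();print({k:np.round(v,3).tolist() for k,v in s.items()})
d2=load('top');u,v=200+648/3.6,165+295/3.6
print('tick',w(d2,u,v,.077))
```

```text
{'time_s': 1.4, 'q': [30.65, 13.246, -14.524, 101.245, 3.625, 65.997, -9.102], 'qvel': [0.868, -0.066, 0.479, 0.001, -0.067, 0.038, -0.052], 'joint_efforts': [-2.371, -73.977, -3.34, -47.34, -0.123, -0.026, -0.086], 'tcp_pos': [0.52, -0.24, 0.281], 'ee_rot': [[0.913, -0.409, -0.001], [-0.409, -0.913, -0.0], [-0.001, 0.0, -1.0]], 'ft_force': [0.239, -0.722, -0.522], 'torque': [-0.014, 0.002, 0.034], 'opening': 0.086}
tick [ 0.55871645 -0.20440832  0.077     ]
```

View pics/wr1.png

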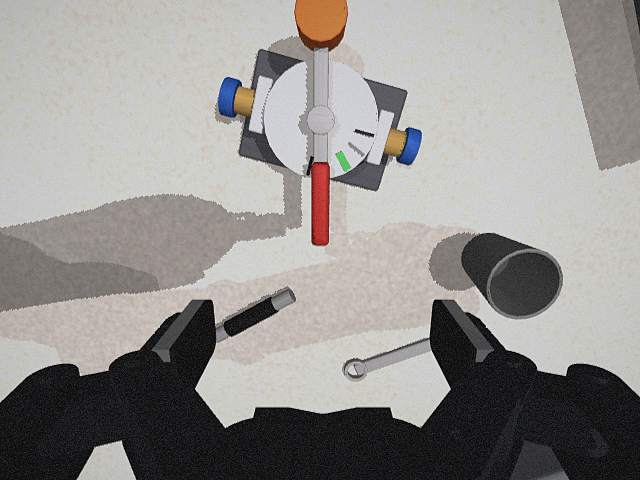

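The wrist view shows the lever centred and aligned (red grip from (321,163) to (320,244)), with the green tick from (338,153) to (349,171) and the pipe ends at (230,97) and (411,146).

Run:
```python
from h import *
d=load('wr1')
a,b=w(d,321,163,.107),w(d,320,244.5,.107)
print(a,b,np.linalg.norm(b-a)); u=(b-a)[:2]/np.linalg.norm((b-a)[:2])
stem=(b[:2]-.11*u+a[:2]-.035*u)/2; print('stem',stem,'lever',np.degrees(np.arctan2(u[1],u[0])))
p,q=w(d,338,152,.077),w(d,349.5,170.5,.077)
for t in(p,q): e=t[:2]-stem; print('tick',t,np.linalg.norm(e),np.degrees(np.arctan2(e[1],e[0])))
e=(p-q)[:2];print('tickdir',np.degrees(np.arctan2(-e[1],-e[0])))
m1,m2=w(d,230,97),w(d,411,146);print(m1,m2)
m1,m2=w(d,229,97,.06),w(d,411,146,.06);e=m2-m1;print('pipe',(m1+m2)/2,np.degrees(np.arctan2(e[1],e[0])))
# foot corners z=.016
c=[w(d,*x,.016)[:2] for x in((260,50),(408,91),(377,191),(239,156))]
e=c[1]-c[0];f=c[2]-c[3];print('foot',np.mean(c,0),[np.degrees(np.arctan2(x[1],x[0])) for x in(e,f)],np.linalg.norm(e))
g=stem+.085*u;print('grip',g)
k=cv2.inRange(cv2.cvtColor(d['color'],cv2.COLOR_BGR2HSV),(45,120,60),(75,255,255));mm=cv2.moments(k,True);ct=mm['m10']/mm['m00'],mm['m01']/mm['m00']
e=w(d,*ct,.077)[:2]-stem;print('green centroid',ct,np.linalg.norm(e),np.degrees(np.arctan2(e[1],e[0])))
```

```text
[ 0.53818218 -0.19464555  0.107     ] [ 0.50784839 -0.2604951   0.107     ] 0.07250035433873478
stem [ 0.55334893 -0.1617211 ] lever -114.73330026919344
tick [ 0.5556506  -0.19379465  0.077     ] 0.032156035394512394 -85.89536199866141
tick [ 0.55883832 -0.21368359  0.077     ] 0.052251645010322076 -83.96955415431856
tickdir -80.89428718069595
[ 0.48408006 -0.10841235  0.06244686] [ 0.62227137 -0.21792947  0.06216649]
pipe [ 0.55275277 -0.16288555  0.06      ] -38.32523023787474
foot [ 0.55224458 -0.1634672 ] [np.float64(-38.185645390168425), np.float64(-38.0612112802022)] 0.15715150542276518
grip [ 0.51778535 -0.23892364]
green centroid (342.69924812030075, 160.68421052631578) 0.04120130936489014 -85.5564257393685
```

play_rows --deltas '[-0.002,0,0.06,0.01,-0.002,0,0.12,0.01,-0.002,0,0.17,0.01,-0.002,0,0.2,0.01,-0.002,0,0.2,0.01,-0.002,0,0.2,0.01]'

```text
time_s: 2.15
tcp_pos: [0.5188, -0.2399, 0.0826]
ee_rot: [[0.908, -0.418, 0.001], [-0.418, -0.908, -0.001], [0.001, 0.0, -1.0]]
ft_force: [0.9, -0.6, 0.6]
opening: 0.0853
```

play_rows --deltas '[0,0,0,0,0,0,0,0,0,0,0,0,0,0,0,0,0,0,0,0,0,0,0,0,0,0,0,0,0,0,0,0]' --claw 1 --squeeze 40

```text
time_s: 3.15
tcp_pos: [0.5185, -0.2388, 0.0817]
ee_rot: [[0.909, -0.416, -0.0], [-0.416, -0.909, -0.0], [0.0, 0.0, -1.0]]
ft_force: [-2.0, 0.6, 7.2]
opening: 0.0154
```

```bash
cat > arc.py <<'E'
from h import *
s=ctrl.sense();R=np.array(s['ee_rot']);p=np.array(s['tcp_pos']);st=np.array([.553,-.162])
print(p,np.degrees(np.arctan2(R[1,0],R[0,0])),s['ft_force'],s['opening'])
r=p[:2]-st;print('rad',np.linalg.norm(r),np.degrees(np.arctan2(r[1],r[0])))
out=[]
for a in np.radians([4,8,12,16,20,24,28,31.5,31.5]):
    c,n=np.cos(a),np.sin(a);dl=np.r_[np.array([[c,-n],[n,c]])@r-r,0]
    out+=list((R.T@dl).round(4))+[round(-a,3)]
print([float(x) for x in out])
E
python3 arc.py
```

```text
[ 0.51851635 -0.23878351  0.08165757] -24.611995083449504 [-1.98539778  0.56613216  7.23027843] 0.015355944232255699
rad 0.0841714298207227 -114.18496006701194
[0.0059, -0.0002, 0.0, -0.07, 0.0117, -0.0009, 0.0, -0.14, 0.0175, -0.002, 0.0, -0.209, 0.0232, -0.0034, 0.0, -0.279, 0.0287, -0.0053, 0.0, -0.349, 0.0342, -0.0075, 0.0, -0.419, 0.0394, -0.0101, 0.0, -0.489, 0.0439, -0.0127, 0.0, -0.55, 0.0439, -0.0127, 0.0, -0.55]
```

play_rows --deltas '[0.003,0,0,-0.035,0.006,0,0,-0.07,0.0117,-0.001,0,-0.14,0.0175,-0.002,0,-0.209,0.0232,-0.0034,0,-0.279,0.0287,-0.0053,0,-0.349,0.0342,-0.0075,0,-0.419,0.0394,-0.01,0,-0.489,0.0439,-0.0127,0,-0.55,0.0439,-0.0127,0,-0.55,0.0439,-0.0127,0,-0.55,0.0439,-0.0127,0,-0.55]'

```text
time_s: 4.65
tcp_pos: [0.5635, -0.2453, 0.0817]
ee_rot: [[0.993, 0.12, -0.0], [0.12, -0.993, -0.0], [-0.0, -0.0, -1.0]]
ft_force: [-3.8, 2.0, 8.2]
opening: 0.0154
```

```bash
python3 arc.py | head -2
```

```text
[ 0.56352959 -0.24527485  0.08171691] 6.916380330617211 [-3.83305614  2.04254249  8.18790397] 0.015386430506935358
rad 0.08393791190747951 -82.79354359471567
```

Yaw is 6.9° and the bearing from the stem is -82.8° (target 6.8 and -83.2). I'll release and rise straight up.

play_rows --deltas '[0,0,0,0,0,0,0,0,0,0,0,0,0,0,0,0,0,0,0,0,0,0,0,0]' --claw -1

```text
time_s: 5.4
tcp_pos: [0.5637, -0.2455, 0.0813]
ee_rot: [[0.993, 0.12, -0.0], [0.12, -0.993, 0.0], [-0.0, -0.0, -1.0]]
ft_force: [0.0, -0.6, 1.0]
opening: 0.0855
```

play_rows --deltas '[0,0,-0.03,0,0,0,-0.08,0,0,0,-0.14,0,0,0,-0.2,0,0,0,-0.2,0,0,0,-0.2,0]'

```text
time_s: 6.15
tcp_pos: [0.5635, -0.2455, 0.2812]
ee_rot: [[0.993, 0.12, -0.0], [0.12, -0.993, -0.0], [-0.0, 0.0, -1.0]]
ft_force: [-0.9, 0.2, -0.4]
opening: 0.0854
```

Run:
```python
from h import *
d=shot('wrist','wr2');d=load('wr2')
cv2.imwrite('pics/wr2.png',cv2.resize(cv2.convertScaleAbs(d['color'][0:270,140:500],alpha=1.4),None,fx=2.2,fy=2.2,interpolation=cv2.INTER_CUBIC))
s=ctrl.sense();print(s['tcp_pos'],s['q'])
```

```text
[ 0.56316278 -0.24548158  0.28035322] [ 35.67640525  18.13366442 -22.83416329  95.60445345   7.48528288
  67.85308982  17.89229703]
```

View pics/wr2.png

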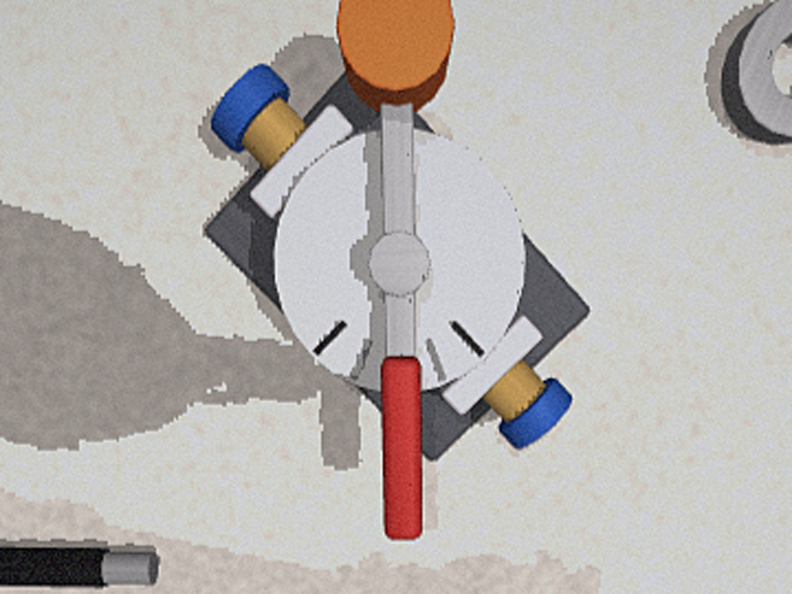

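The lever now lies midway between the black ticks ((330,338), (467,338); lever at x≈400) and covers the green tick. I'll measure the lever angle and the marker's position.

Run:
```python
from h import *
d=load('wr2')
f=lambda x,y,z:w(d,140+x/2.2,y/2.2,z)[:2]
ang=lambda e:np.degrees(np.arctan2(e[1],e[0]))
a,b=f(401,358,.107),f(403,538,.107);u=(b-a)/np.linalg.norm(b-a);print('lever',ang(u),np.linalg.norm(b-a))
p=(f(249,104,.05)+f(535,413,.05))/2;print('pipe',p,ang(f(535,413,.05)-f(249,104,.05)))
t1,t2=f(330,338,.077),f(467,338,.077)
print('stem',(b-.11*u+a-.035*u)/2)
st=(b-.11*u+a-.035*u)/2
print('ticks',ang(t1-st),ang(t2-st))
print('marker',st-.075*u)
k=cv2.inRange(cv2.cvtColor(d['color'],cv2.COLOR_BGR2HSV),(8,150,80),(18,255,255))
# dial centre
print('dial',f(399.5,258,.077))
s=ctrl.sense();R=np.array(s['ee_rot']);print((R.T@(np.array([.5205,.1786,.281])-s['tcp_pos'])).round(4),ang(R[:,0]))
```

```text
lever -82.41419300590378 0.07280066702189174
pipe [ 0.55223184 -0.16164687] -38.85249008061346
stem [ 0.55258396 -0.16138584]
ticks -127.64831451657149 -39.75570538990878
marker [ 0.54268315 -0.08704222]
dial [ 0.55212999 -0.15939511]
[ 8.400e-03 -4.261e-01 -4.000e-04] 6.87024419617216
```

play_rows --deltas '[-0.01,-0.045,0,0.17,-0.018,-0.09,0,0.34,-0.027,-0.135,0,0.5,-0.036,-0.18,0,0.68,-0.045,-0.225,0,0.85,-0.054,-0.27,0,1.02,-0.063,-0.315,0,1.19,-0.072,-0.36,0,1.36,-0.08,-0.405,0,1.52,-0.086,-0.437,0,1.656,-0.086,-0.437,0,1.656,-0.086,-0.437,0,1.656,-0.086,-0.437,0,1.656]'

```text
time_s: 7.82
tcp_pos: [0.4262, 0.177, 0.2809]
ee_rot: [[0.034, -0.999, -0.001], [-0.999, -0.034, -0.0], [0.0, 0.001, -1.0]]
ft_force: [0.0, -0.1, 0.7]
opening: 0.0856
```

Run:
```python
from h import *
d=shot('wrist','wr3');d=load('wr3')
cv2.imwrite('pics/wr3.png',cv2.convertScaleAbs(d['color'],alpha=1.4))
s=ctrl.sense();print(s['tcp_pos'],s['q'])
```

```text
[0.42623418 0.17712655 0.28099324] [   2.88533302    3.54139268  -34.35883589  112.997881      2.20865217
   64.13021105 -120.43846351]
```

View pics/wr3.png

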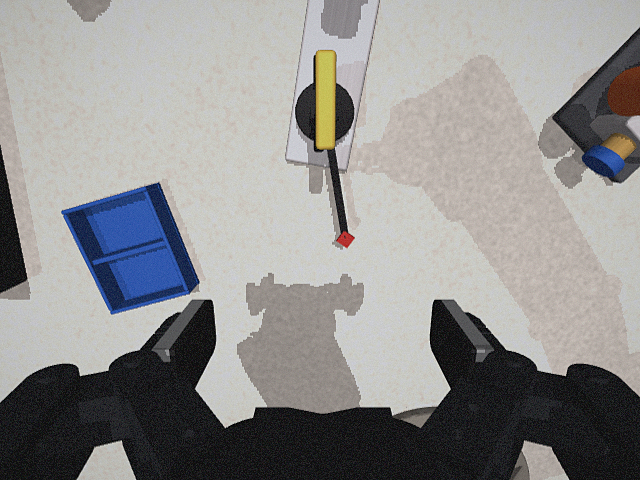

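The wrist view shows the bar from (325,50) to (325,149), 19 px wide, and the needle tip at (345,240). Next I'll compute the pivot.

Run:
```python
from h import *
d=load('wr3')
ang=lambda e:np.degrees(np.arctan2(e[1],e[0]))
k=cv2.inRange(cv2.cvtColor(d['color'],cv2.COLOR_BGR2HSV),(20,120,80),(36,255,255));k[170:]=0
p=cv2.findNonZero(k);r=cv2.minAreaRect(p);box=cv2.boxPoints(r);print(r)
W=np.array([w(d,*c,.161)[:2] for c in box]);print(W.round(4));c=W.mean(0)
e=W[1]-W[0];f=W[2]-W[1];print('len',np.linalg.norm(e),ang(e),np.linalg.norm(f),ang(f),'c',c)
g=w(d,*r[0],.161)[:2]
disk=w(d,325,110,.04);print('disk~',disk)
t=w(d,345,240,.051)[:2];print('tip',t,np.linalg.norm(t-g),ang(t-g))
e1,e2=w(d,286,158,.016),w(d,347,171,.016);print('bench yaw',ang((e1-e2)[:2])-90)
l1,l2=w(d,301,40,.016),w(d,286,158,.016);print('bench edge',ang((l1-l2)[:2]))
l1,l2=w(d,379,5,.016),w(d,348,168,.016);print('bench edge',ang((l1-l2)[:2]))
by=-8
m=np.array([.5431,-.087])-g;th=ang(m);print('needle target',th,'dist',np.linalg.norm(m))
for by in(-9,-8.,-7): print(by,'mirror normal',(th+by)/2,'turn',(th+by)/2-(by-80))
s=ctrl.sense();R=np.array(s['ee_rot']);print((R.T@(np.r_[g,.135]-s['tcp_pos'])).round(4),ang(R[:,0]))
```

```text
((474.3252868652344, 103.42106628417969), (319.546142578125, 98.3997802734375), 1.6902047395706177)
[[ 0.4875  0.1864]
 [ 0.5496  0.1863]
 [ 0.5515 -0.0231]
 [ 0.4891 -0.0382]]
len 0.062143757657207435 -0.1049535010905308 0.20939275740376234 -89.48455278220169 c [0.51942396 0.07784802]
disk~ [0.52048581 0.17855285 0.04      ]
tip [0.39018977 0.15244668] 0.14991309438483505 150.38033686018164
bench yaw -9.787350802471934
bench edge -6.924929947012838
bench edge -7.8195280359364805
needle target -82.22165165395994 dist 0.16688913465281527
-9 mirror normal -45.61082582697997 turn 43.38917417302003
-8.0 mirror normal -45.11082582697997 turn 42.88917417302003
-7 mirror normal -44.61082582697997 turn 42.38917417302003
[ 0.1019 -0.091   0.146 ] -88.05062792942455
```

Run:
```python
from h import *
d=load('wr3')
ang=lambda e:np.degrees(np.arctan2(e[1],e[0]))
k=cv2.inRange(cv2.cvtColor(d['color'],cv2.COLOR_BGR2HSV),(20,120,80),(36,255,255));k[170:]=0;k[:,400:]=0
r=cv2.minAreaRect(cv2.findNonZero(k));g=w(d,*r[0],.161)[:2];print(r,g)
b=[w(d,*c,.161)[:2] for c in cv2.boxPoints(r)];print([(np.linalg.norm(b[i+1]-b[i]),ang(b[i+1]-b[i])) for i in(0,1)])
t=w(d,345,239.5,.051)[:2];print('tip',t,np.linalg.norm(t-g),ang(t-g))
m=np.array([.5431,-.087])-g;th=ang(m);print('needle target',th,np.linalg.norm(m))
by=ang(g-t)+180-20; by=(by+180)%360-180
for by in(by,-8.,-7): print(by,'normal',(th+by)/2,'turn',(th+by)/2-(by-80))
s=ctrl.sense();R=np.array(s['ee_rot']);print((R.T@(np.r_[g,.133]-s['tcp_pos'])).round(4),ang(R[:,0]))
```

```text
((325.4999694824219, 98.99999237060547), (18.999996185302734, 97.99998474121094), 0.0) [0.51972223 0.17902303]
[(np.float64(0.061900635702767014), np.float64(1.7605523469713915)), (np.float64(0.012374471704628463), np.float64(-87.95588143075446))]
tip [0.39074207 0.15247584] 0.1316838492796959 -168.36958372162124
needle target -84.97782096755809 0.2670482541358976
171.6304162783788 normal 43.32629765541035 turn -48.30411862296844
-8.0 normal -46.488910483779044 turn 41.511089516220956
-7 normal -45.988910483779044 turn 41.011089516220956
[ 0.0013 -0.0936  0.1479] -88.05062792942455
```

play_rows --deltas '[0.001,-0.05,0,0,0.001,-0.0936,0,0,0.001,-0.0936,0,0,0.001,-0.0936,0.05,0,0.001,-0.0936,0.1,0,0.001,-0.0936,0.135,0,0.001,-0.0936,0.147,0,0.001,-0.0936,0.147,0,0.001,-0.0936,0.147,0]'

```text
time_s: 9.0
tcp_pos: [0.5204, 0.1805, 0.1358]
ee_rot: [[0.035, -0.999, 0.002], [-0.999, -0.035, 0.001], [-0.001, -0.002, -1.0]]
ft_force: [0.9, 0.2, 0.0]
opening: 0.0852
```

play_rows --deltas '[0,0,0,0,0,0,0,0,0,0,0,0,0,0,0,0,0,0,0,0,0,0,0,0,0,0,0,0,0,0,0,0]' --claw 1 --squeeze 40

```text
time_s: 10.0
tcp_pos: [0.5197, 0.1801, 0.1346]
ee_rot: [[0.034, -0.999, 0.0], [-0.999, -0.034, -0.0], [0.0, -0.0, -1.0]]
ft_force: [-0.9, -2.3, 5.5]
opening: 0.0164
```

play_rows --deltas '[0,0,0,-0.07,0,0,0,-0.15,0,0,0,-0.25,0,0,0,-0.35,0,0,0,-0.45,0,0,0,-0.55,0,0,0,-0.64,0,0,0,-0.7,0,0,0,-0.726,0,0,0,-0.726,0,0,0,-0.726,0,0,0,-0.726]'

```text
time_s: 11.5
tcp_pos: [0.5186, 0.1801, 0.1345]
ee_rot: [[0.689, -0.724, -0.002], [-0.724, -0.689, -0.001], [-0.001, 0.002, -1.0]]
ft_force: [-9.8, -3.5, 12.5]
opening: 0.0166
```

Run:
```python
from h import *
s=ctrl.sense();R=np.array(s['ee_rot']);print(s['tcp_pos'],np.degrees(np.arctan2(R[1,0],R[0,0])),s['ft_force'],s['torque'],s['opening'])
shot('top','top2');shot('side','side2');shot('wrist','wr4')
a=load('top2')['color'][200:320,180:400];b=load('side2')['color'][220:380,220:440]
o=[cv2.resize(cv2.convertScaleAbs(x,alpha=1.5),(400,int(400*x.shape[0]/x.shape[1])),interpolation=cv2.INTER_CUBIC) for x in(a,b)]
c=cv2.resize(load('wr4')['color'],(400,300));
im=np.zeros((600,800,3),np.uint8);im[:o[0].shape[0],:400]=o[0];im[300:300+o[1].shape[0],:400]=o[1];im[:300,400:]=c
cv2.imwrite('pics/m.png',im)
```

```text
[0.51855394 0.18007158 0.13452105] -46.421901666099245 [-9.75403067 -3.50996002 12.51722253] [-0.23181444  2.45647466 -0.08333807] 0.016637158078995976
```

View pics/m.png

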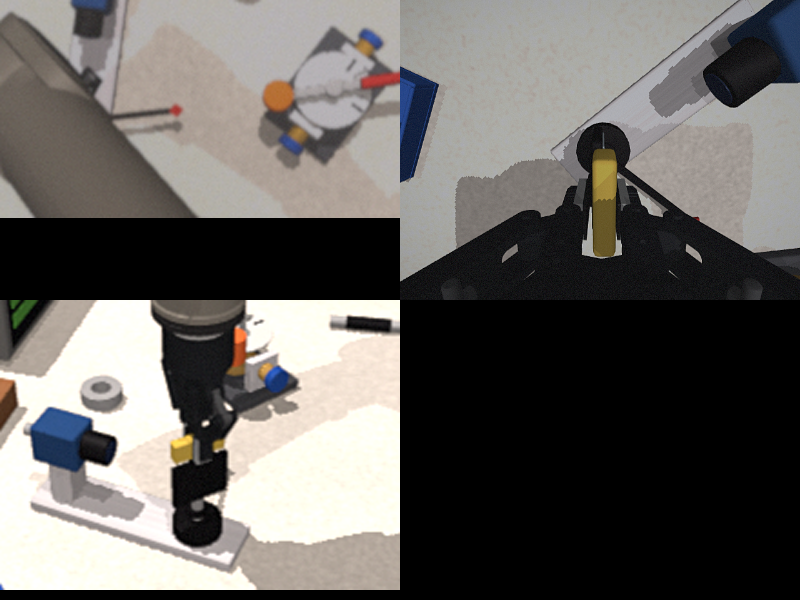

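The mirror is gripped and turned. The needle tip shows at about (277,260) in the top view, pointing at the marker at (332,253).

Run:
```python
from h import *
d=load('top2');hsv=cv2.cvtColor(d['color'],cv2.COLOR_BGR2HSV)
ang=lambda e:np.degrees(np.arctan2(e[1],e[0]))
def cen(lo,hi,a,b,e,f):
    k=cv2.inRange(hsv,lo,hi)[b:f,a:e];p=cv2.findNonZero(k).reshape(-1,2);return p.mean(0)+[a,b],len(p)
t,n=cen((0,120,50),(8,255,255),265,245,290,275);o,m=cen((8,150,80),(18,255,255),315,235,350,270)
T=w(d,*t,.051)[:2];O=w(d,*o,.12)[:2];print(t,n,T,o,m,O)
a,_=cen((0,120,50),(8,255,255),375,225,425,260);A=w(d,*a,.107)[:2];print('lever ang',a,A,ang(A-O))
u=(A-O)/np.linalg.norm(A-O);print('stem',O+.075*u)
for g in((.5205,.1786),(.5197,.179),(.5192,.180)):
    g=np.array(g);print('len',np.linalg.norm(T-g),'needle',ang(T-g),'marker',ang(O-g))
# line fit of the blade
v=[];
for x in range(246,274): 
    c=d['color'][250:272,x].sum(1).astype(float);wt=np.clip(np.median(c)-30-c,0,None); 
    if wt.sum()>0: v.append((x,250+(wt*np.arange(22)).sum()/wt.sum()))
v=np.array(v);print(v[::3].round(1).tolist());p=np.polyfit(v[:,0],v[:,1],1)
e=w(d,273,np.polyval(p,273),.051)-w(d,248,np.polyval(p,248),.051);print('blade dir',ang(e))
```

```text
[276.22727273 260.27272727] 22 [0.53310279 0.05039185] [332.86528497 252.59067358] 193 [ 0.54303434 -0.08798622]
lever ang [393.07471264 243.09195402] [ 0.56429596 -0.23255455] -81.63350474957652
stem [ 0.55394718 -0.16218804]
len 0.12882608155725875 needle -84.38589383508258 marker -85.16831510024157
len 0.12930464132256614 needle -84.05044602981187 marker -85.00509582820061
len 0.13035167566948275 needle -83.87741606699767 marker -84.91756172860948
[[246.0, 264.3], [249.0, 263.9], [252.0, 263.5], [255.0, 263.3], [258.0, 262.8], [261.0, 263.0], [264.0, 263.7], [267.0, 264.0], [270.0, 263.5], [273.0, 264.3]]
blade dir -91.18923441334837
```

play_rows --deltas '[-0.0005,0.0005,0,0.008,-0.0005,0.0005,0,0.008,-0.0005,0.0005,0,0.008,-0.0005,0.0005,0,0.008,-0.0005,0.0005,0,0.008,-0.0005,0.0005,0,0.008,-0.0005,0.0005,0,0.008,-0.0005,0.0005,0,0.008]'

```text
time_s: 12.65
tcp_pos: [0.5185, 0.1801, 0.1345]
ee_rot: [[0.683, -0.73, -0.001], [-0.73, -0.683, -0.001], [-0.0, 0.001, -1.0]]
ft_force: [-5.3, -3.1, 9.8]
opening: 0.0164
```

Run:
```python
from h import *
ang=lambda e:np.degrees(np.arctan2(e[1],e[0]))
for i in range(4):
    d=shot('top','top3');hsv=cv2.cvtColor(d['color'],cv2.COLOR_BGR2HSV)
    p=cv2.findNonZero(cv2.inRange(hsv,(0,120,50),(8,255,255))[245:275,265:290]).reshape(-1,2).mean(0)+[265,245]
    T=w(d,*p,.051)[:2];print(p,T,ang(T-[.5200,.1788]))
s=ctrl.sense();R=np.array(s['ee_rot']);print(s['time_s'],s['tcp_pos'],ang(R[:,0]),s['ft_force'],s['opening'],np.abs(s['qvel']).max())
```

```text
[277.06666667 261.13333333] [0.53092915 0.04833884] -85.21132798022467
[277.06666667 261.13333333] [0.53092915 0.04833884] -85.21132798022467
[277.06666667 261.13333333] [0.53092915 0.04833884] -85.21132798022467
[277.06666667 261.13333333] [0.53092915 0.04833884] -85.21132798022467
12.85 [0.51849405 0.18011305 0.13455992] -46.89294967910815 [-6.09636416 -3.71131165  9.65906289] 0.016383106363814744 0.11858747629221428
```

```bash
python3 -c "
from workcell import ctrl
print(ctrl.hand_in())"
```

```text
the job is handed in; nothing more can be done
None
```

The valve lever is at about half open and released. The mirror is turned so its needle points at the marker, and the gripper is holding it still. I handed the job in at about 12.9 s; it reports no verdict.

- **Valve:** I gripped the red lever, turned it about 31.5° to the green tick, let go and rose clear. The close wrist picture shows it midway between the black ticks, covering the green one. The readings of its opening disagree slightly: about 45.5° to 46° from the gripper and wrist picture, about 46.7° from the top camera. The top camera had also read the lever about 0.7° high before the turn.
- **Mirror:** I gripped the yellow bar and turned it about 41°. In the top view the needle first overshot by about 0.9°, so I turned the mirror back by about 0.5°. It now points at -85.2°, against -85.0° to the marker. The marker spans about ±4.3°, so it is well inside.
- **Final hold:** the wrist force is about 12 N, and the arm is still with the bar gripped.
- **Not confirmed:**
  - I tried to cross-check the needle by fitting a line along its blade. Shadows spoiled the fit, so the check rests on the needle's tip.
  - I did not measure the loose items again at the end; the arm passed well above them and I saw no unexpected contact forces.

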